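# Set up a slide projector on the optical bench

### The arm

A 7-joint arm with a two-finger parallel gripper is mounted at the origin on the work surface. World frame = base frame: x ahead of the robot, y to its left, z up, the work surface at z = 0. Lengths are in m, angles in rad, forces in N, time in s.
With the tool pointing down it reaches from about 0.4 to 0.85 m from the base axis. Payload 10.4 kg.
Tool frame: the origin (TCP) lies at the centre of the arm's flange, where the gripper is bolted on; the fingertips stand 173 mm ahead of it and the grasp point (between the pads) lies 155 mm ahead of it; z points along the fingers, y is the line along which they close (so a half turn about z gives the same grasp; the last joint's range is limited). The gripper opens to 85 mm and grips with 20 to 120 N. Pads are 22 mm wide; open, the fingers measure 114 mm over their backs; the gripper's body (76 mm by 85 mm) begins 54 mm behind the grasp point. The pads swing forward as they close: fully open they stand 13 mm farther back than shut.
Start: joints at [1.246, 0.332, -0.065, 1.46, 0.022, 1.35, -0.088], TCP at [0.186, -0.597, 0.405] pointing down, gripper open.
Joint ranges: [-2.6, 2.6], [-0.5, 2.12], [-1.47, 1.34], [0.16, 2.42], [-1.27, 4.41], [0.06, 2.06], [-2.6, 2.6]. Speed limits (rad/s): [2.22, 2.22, 2.79, 2.79, 3.14, 3.14, 3.14].

### API

Orientations are given as a unit quaternion [x, y, z, w].
In Python, from workcell import manip, viewer, finder gives the robot as it stands.
- The arm moves only by the tool arm_command, never from a script. Its argument "plan" is a list of rows, each an object with "dp": the shift along the tool's x, y, z in mm, a list of three; "spin": the turn about the tool's z in rad. A call has 1 to 5 rows; each row shifts and turns the commanded pose from where the row before left it, along the tool's axes as they then stand; what a row does not reach is not made up. A row lasts 1/10 s, in which the tool goes at most 50 mm and 8.59 degrees, less where a joint would pass 70% of its speed; a pose out of reach is approached as far as the arm can. A call is refused whole if a number of a shift passes 50 or a number of a turn 0.15, either way. A call with a gripper value outside its range is refused whole. "grip" is the closure, from -1 (fully open) to 1 (shut), set as the call begins (left out, the last holds). The fingers move at their own pace and stop on an object; "newtons" is the grip in N (left out, the last holds). Time passes only in rows, so rows that do not move let the fingers close. It gives the time, the measured TCP pose, the force, the opening and the grip force at its end, in the units of the state.
- manip.get_obs(): the state, without advancing time (a new reading comes with each control period).
- viewer.camera(name): name is "side" or "top"; returns the picture (400x640x3 uint8, blue, green, red); there is no depth.
- viewer.camera_params(name): a dict with "vertical_fov" (degrees; the focal length in pixels is half the picture's height over the tangent of half this angle, whatever the lens; pixels are square), "cx", "cy" (the principal point, pixels), "k1" (the pictures are not rectified: a ray, as slopes to the right and down, at radius r is drawn at 1 + k1 r^2 times it, then the intrinsics apply), "R" (3x3) and "t" (3): a world point X has camera coordinates R X + t. Camera axes: x right, y down, z forward; pixel columns grow to the right and rows downward; lengths in m; the calibration is good to about 2 mm. A picture is of the moment at which its call begins. camera_params takes no time and is no camera call.
- manip.hand_in(): hands the job in; it is judged then, once.
Trained networks look in the newest picture that a camera, given by its name, has taken for a name from the list of things; names that differ only in an ending like _2 or _b are one class to them, and where a whole thing is asked for, a point or a joint stands for the part that bears it (a point fixed in the world has none). Each returns a list of dicts, best first, with "score" (0 to 1); they miss things now and then, are a little off and sometimes report something else, mostly with a low value. They report only what shows in the picture. A call takes as long as a camera call. They do not tell look-alikes from the thing itself.
- finder.find_in(camera, thing): "position" ([x, y, z] in m, in world coordinates, good to about 4 mm: the middle of the surface that is visible of it).
The state is a dict: "clock": time; "joint_pos": joint angles; "joint_velocities": joint speeds; "tau": joint torques, N m; "position": TCP position; "ee_rot": TCP orientation; "ft_force": force on the tool from outside, world axes, zero at the start; "torque": the same for the moment, N m; "grip_width": opening from 0.0 (shut) to 1.0 (fully open); "grasp_force": force on a finger pad.
Only numpy, scipy, OpenCV 4.12 (cv2) and the standard library are available. Lean on these libraries where they do the work, as an engineer would, in place of code of your own. Each camera call takes 0.05 s, during which the arm holds its last target. There are 200 camera calls.

### The job

Set up the slide projector on the optical bench, one part on each of the four riders, in the order of the light: the condenser (the large lens) on the rider next to the lamp, the slide holder behind it, then the projection lens (the small lens) between the slide holder and the screen, and the screen on the last rider, farthest from the lamp. Set each part down gently, upright in the middle of its rider, with its face square across the bench so that the light passes straight through. The iris diaphragm is not used: leave it standing where it is.

Things in the scene. Friction and masses are not known exactly. Their poses are not given: they have to be found in the camera images.
- lamp: The lamp: white frosted globe bulb (62 mm across) in a black socket on a short stem, fixed on a grey clamp at one end of the optical bench, either end; top 152 mm above the table. Origin: under the bulb at table height; own y runs along the bench. Fixed.
- condenser: Condenser: the LARGE round lens, clear glass in a black ring 80 mm across and 14 mm thick (own y); centre of the ring 72 mm and top of the ring 112 mm above the foot's underside; about 0.26 kg. Foot 60 (own x) x 50 (own y) x 12 mm, steel post. Origin: centre of the foot's underside; z up; own y = optical axis, own x along the frame's width. Front and back alike.
- slide_holder: Slide holder: a square black frame 64 x 64 mm, 10 mm thick (own y), with a picture slide in its window; top edge 104 mm above the foot's underside; about 0.23 kg. Foot 60 (own x) x 50 (own y) x 12 mm, steel post. Origin: centre of the foot's underside; z up; own y = optical axis, own x along the frame's width. Front and back alike.
- lens: Projection lens: the SMALL round lens, glass in a short black barrel 48 mm across and 20 mm long (own y); top of the barrel 96 mm above the foot's underside; about 0.24 kg. Foot 60 (own x) x 50 (own y) x 12 mm, steel post. Origin: centre of the foot's underside; z up; own y = optical axis, own x along the frame's width. Front and back alike.
- screen: Screen: a plain white square plate 90 x 90 mm, 8 mm thick (own y); top edge 117 mm above the foot's underside; about 0.28 kg. Foot 60 (own x) x 50 (own y) x 12 mm, steel post. Origin: centre of the foot's underside; z up; own y = optical axis, own x along the frame's width. Front and back alike.
- iris: Iris diaphragm, not used: black ring 64 mm across, 12 mm thick, closed by dark leaves round a 10 mm hole, with a small steel lever at its upper side; top 110 mm above the foot's underside. Foot 60 (own x) x 50 (own y) x 12 mm, steel post. Origin: centre of the foot's underside; z up; own y = optical axis, own x along the frame's width. Front and back alike.
- rider_a: Rider on the optical bench, the end one on the robot's right: aluminium platform 76 mm (own x, across the bench) by 60 mm (own y, along the bench), empty at the start, its flat top 40 mm above the table. Four like it stand in a row, about 115 mm apart, fixed. Origin: under the platform's centre at table height; own y runs along the bench, pointing to the robot's left.
- rider_b: Rider on the optical bench, second from the robot's right: aluminium platform 76 mm (own x, across the bench) by 60 mm (own y, along the bench), empty at the start, its flat top 40 mm above the table. Four like it stand in a row, about 115 mm apart, fixed. Origin: under the platform's centre at table height; own y runs along the bench, pointing to the robot's left.
- rider_c: Rider on the optical bench, second from the robot's left: aluminium platform 76 mm (own x, across the bench) by 60 mm (own y, along the bench), empty at the start, its flat top 40 mm above the table. Four like it stand in a row, about 115 mm apart, fixed. Origin: under the platform's centre at table height; own y runs along the bench, pointing to the robot's left.
- rider_d: Rider on the optical bench, the end one on the robot's left: aluminium platform 76 mm (own x, across the bench) by 60 mm (own y, along the bench), empty at the start, its flat top 40 mm above the table. Four like it stand in a row, about 115 mm apart, fixed. Origin: under the platform's centre at table height; own y runs along the bench, pointing to the robot's left.
Not all that is in view belongs to the job. What is shaped like the screen but turquoise is not meant.

How it is judged:
By the outcome, as a careful person would: the job done as asked, in the order asked, and still so for the second after the job is handed in, with the robot touching nothing.
It also fails if it takes over 120 s, if anything falls off the work surface, if the arm or the gripper's body presses on something with over 40 N, if the wrist force passes 120 N, or if a joint passes its speed limit or range.

## Working session

There is one attempt and no reset: what is moved stays moved. The work goes in short steps, Python scripts to look and compute and a tool call to move; the robot and the scene stay as the last step left them, time stands still between calls to the robot, and variables do not carry over. Pictures are saved under pics/ and viewed, at most 14 in all, crops included, and the job is handed in when it is done.

Besides the shell and the picture viewer there is one more tool, called by a JSON object that holds its "method" and its "body". arm_command: Moves the arm, as the interface text tells. Its arguments: {"type":"object","properties":{"plan":{"type":"array","items":{"type":"object","properties":{"dp":{"type":"array","items":{"type":"number"}},"spin":{"type":"number"}}}},"grip":{"type":"number"},"newtons":{"type":"number"}},"required":["plan"]}

```bash
ls; mkdir -p pics
python3 - <<'E'
from workcell import manip, viewer, finder
import cv2,json
for n in ("side","top"):
    cv2.imwrite(f"pics/{n}0.png",viewer.camera(n)); print(n,viewer.camera_params(n))
    for t in ["lamp","condenser","slide_holder","lens","screen","iris","rider_a"]:
        print(t,[(round(d["score"],2),[round(v,3) for v in d["position"]]) for d in finder.find_in(n,t)])
o=manip.get_obs();print(o)
E
```

```text
pics
side {'vertical_fov': 54.23607728950762, 'cx': 314.29293738034704, 'cy': 206.2764094092033, 'k1': -0.027535914402035993, 'R': array([[ 0.99443521, -0.10459078, -0.01262499],
       [-0.08259443, -0.69962797, -0.70971745],
       [ 0.06539711,  0.70681077, -0.7043733 ]]), 't': array([-0.57298111,  0.08448878,  1.04201802])}
lamp [(0.97, [0.648, 0.26, 0.073]), (0.48, [0.456, 0.191, 0.018]), (0.36, [0.453, -0.22, 0.015]), (0.28, [0.464, 0.393, 0.018])]
condenser [(0.78, [0.453, -0.409, 0.041])]
slide_holder [(0.57, [0.453, -0.218, 0.011]), (0.42, [0.641, -0.083, 0.04])]
lens [(0.82, [0.466, 0.393, 0.02])]
screen [(0.91, [0.451, 0.003, 0.014]), (0.57, [0.501, -0.107, 0.06])]
iris [(0.83, [0.454, 0.191, 0.016])]
rider_a [(0.82, [0.641, 0.037, 0.041]), (0.81, [0.639, -0.187, 0.038]), (0.81, [0.641, -0.081, 0.038]), (0.62, [0.648, 0.135, 0.041])]
top {'vertical_fov': 56.65053938805371, 'cx': 323.12088940914316, 'cy': 197.54716157699272, 'k1': -0.02977750080566626, 'R': array([[-0.02515627, -0.99935425, -0.0256561 ],
       [-0.98027056,  0.02969278, -0.19541743],
       [ 0.19605305,  
[... 527 characters left out ...]
'joint_pos': array([ 1.2463919 ,  0.33221962, -0.06473826,  1.46007737,  0.02160574,
        1.34988567, -0.0885001 ]), 'joint_velocities': array([-0.00058959,  0.00039215,  0.00109878, -0.0002784 ,  0.00173993,
       -0.0014535 ,  0.00112914]), 'tau': array([ 2.00416238e-03, -6.25178576e+01,  5.04449580e-02, -3.91814518e+01,
        1.65853469e-02,  1.44057532e-03, -1.87173993e-05]), 'position': array([ 0.18581588, -0.59675664,  0.40473618]), 'ee_rot': array([9.88632835e-01, 1.50349974e-01, 2.20770246e-05, 4.91441953e-05]), 'ft_force': array([ 0.56204964,  0.39608741, -0.78700438]), 'torque': array([0.0343037 , 0.03042052, 0.0527436 ]), 'grasp_force': 0.0, 'grip_width': 1.0020914405370764}
```

View pics/side0.png

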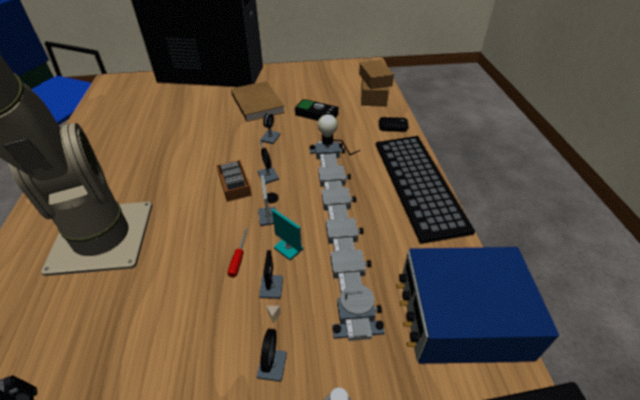

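View pics/top0.png

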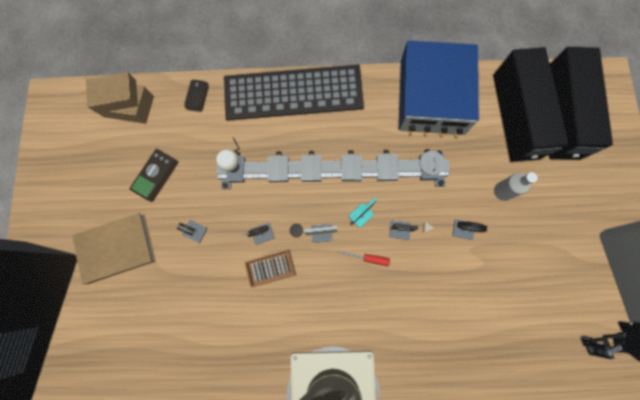

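The lamp is at the robot's left end (top pixel 228,160), so the order from left to right is d=condenser, c=slide, b=lens, a=screen. I see five dark or white parts in a row, with the turquoise decoy at top (362,212). I'll enlarge each part to confirm which is which.

```bash
cat > h.py <<'E'
import numpy as np,cv2
from workcell import manip, viewer, finder
def proj(n,X):
    p=viewer.camera_params(n); c=np.atleast_2d(X)@p["R"].T+p["t"]; s=c[:,:2]/c[:,2:]
    s=s*(1+p["k1"]*(s**2).sum(1,keepdims=True)); f=200/np.tan(np.radians(p["vertical_fov"]/2))
    return s*f+[p["cx"],p["cy"]]
def ray(n,uv):
    p=viewer.camera_params(n); f=200/np.tan(np.radians(p["vertical_fov"]/2))
    d=(np.array(uv,float)-[p["cx"],p["cy"]])/f; s=d.copy()
    for _ in range(8): s=d/(1+p["k1"]*(s@s))
    return -p["R"].T@p["t"], p["R"].T@np.array([s[0],s[1],1])
def onz(n,uv,z):
    o,d=ray(n,uv); return o+d*(z-o[2])/d[2]
E
python3 - <<'E'
import cv2,numpy as np
T=cv2.imread("pics/top0.png");S=cv2.imread("pics/side0.png")
def c(I,x,y,w=48):
    t=cv2.resize(I[y-w//2:y+w//2,x-w//2:x+w//2],(200,200),interpolation=cv2.INTER_CUBIC)
    cv2.putText(t,f"{x-w//2},{y-w//2}",(2,12),0,.4,(0,255,255),1);return t
r=[[c(T,466,229),c(T,402,229),c(T,322,231),c(T,260,232)],[c(T,190,230),c(S,269,352,64),c(S,271,275,64),c(S,265,199)],[c(S,267,165),c(S,270,127),c(S,288,235,64),c(T,362,212)]]
cv2.imwrite("pics/m.png",np.vstack([np.hstack(a) for a in r]))
E
```

```text
(no output)
```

View pics/m.png

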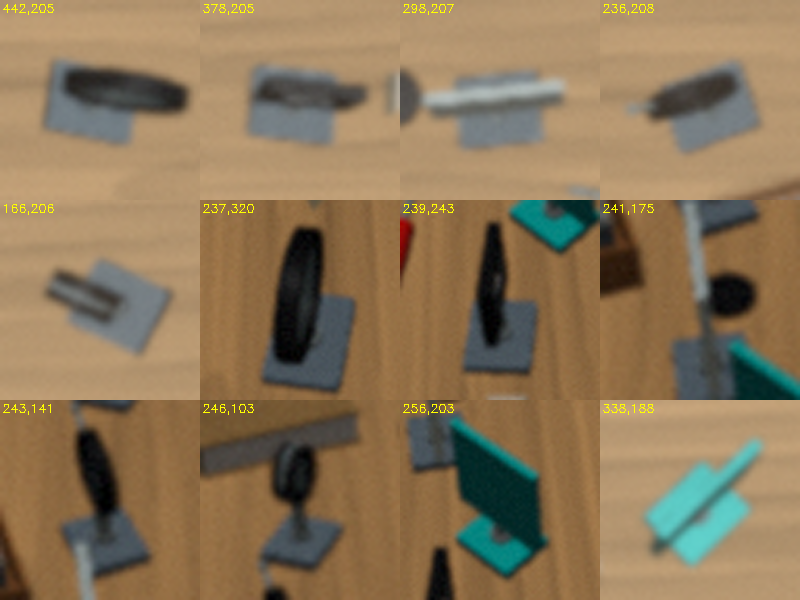

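Identities, by pixel in the top view:
- **Condenser:** the large ring, at (466,229).
- **Slide holder:** the thin square black frame, at (402,229).
- **Screen:** the white plate, at (322,231).
- **Iris:** the ring with a lever, at (260,232). It stays where it is.
- **Projection lens:** the short barrel, at (190,230).
- **Decoy:** the turquoise plate, at (362,212).

Next I'll fit the poses by silhouette in both views.

```bash
cat > fit.py <<'E'
from h import *
from scipy.optimize import minimize
K=4
def box(x0,x1,y0,y1,z0,z1): return np.array([[x,y,z] for x in(x0,x1) for y in(y0,y1) for z in(z0,z1)])
def disc(r,t,zc):
    a=np.linspace(0,2*np.pi,40); return np.vstack([np.c_[r*np.cos(a),0*a+s*t/2,zc+r*np.sin(a)] for s in(-1,1)])
foot=box(-.03,.03,-.025,.025,0,.012); 
def post(h): return box(-.004,.004,-.004,.004,.012,h)
M={"condenser":[foot,post(.04),disc(.04,.014,.072)],"slide_holder":[foot,post(.045),box(-.032,.032,-.005,.005,.04,.104)],
"screen":[foot,post(.03),box(-.045,.045,-.004,.004,.027,.117)],"lens":[foot,post(.05),disc(.024,.02,.072)]}
def world(P,q,z=0):
    c,s=np.cos(q[2]),np.sin(q[2]); return P@np.array([[c,s,0],[-s,c,0],[0,0,1]])+[q[0],q[1],z]
def render(n,parts,q,z,o,wh):
    m=np.zeros((wh*K,wh*K),np.uint8)
    for P in parts:
        u=(proj(n,world(P,q,z))-o+.5)*K
        cv2.fillConvexPoly(m,np.round(cv2.convexHull((u*16).astype(np.float32))).astype(np.int32),255,shift=4)
    return m
def mask(I):
    B,R=I[...,0].astype(float),I[...,2].astype(float)
    v=(R-B)-(.22*R+4)
    return v
def fit(name,q0,imgs,z=0,wh=72,views=("top","side")):
    D={}
    for n in views:
        o=np.round(proj(n,[[q0[0],q0[1],z+.04]])[0]).astype(int)-wh//2
        o=np.clip(o,0,[640-wh,400-wh])
        v=mask(imgs[n])[o[1]:o[1]+wh,o[0]:o[0]+wh]
        g=(cv2.resize(v,None,fx=K,fy=K,interpolation=cv2.INTER_LINEAR)<0)
        r=render(n,M[name],q0,z,o,wh); near=cv2.dilate(r,np.ones((12*K,12*K)))>0
        D[n]=(o,g,near)
    def cost(q):
        return sum(((cv2.GaussianBlur(render(n,M[name],q,z,o,wh),(0,0),2)/255.-g)**2)[near].sum() for n,(o,g,near) in D.items())
    best=None
    for dy in(-.3,0,.3):
        s=np.array([[0,0,0],[.012,0,0],[0,.012,0],[0,0,.2]])+np.array(q0)+[0,0,dy]
        r=minimize(cost,q0,method="Nelder-Mead",options=dict(initial_simplex=s,xatol=2e-4,fatol=1))
        if best is None or r.fun<best.fun: best=r
    vis=[]
    for n,(o,g,near) in D.items():
        t=cv2.resize(imgs[n][o[1]:o[1]+wh,o[0]:o[0]+wh],None,fx=K,fy=K)
        cs,_=cv2.findContours(render(n,M[name],best.x,z,o,wh),0,2); cv2.drawContours(t,cs,-1,(0,255,255),1)
        cs,_=cv2.findContours((g&near).astype(np.uint8),0,2); cv2.drawContours(t,cs,-1,(0,0,255),1)
        vis.append(cv2.resize(t,(200,200)))
    return best.x,best.fun,np.vstack(vis)
E
python3 - <<'E'
from fit import *
I={n:cv2.imread(f"pics/{n}0.png") for n in("top","side")}
V=[]
for k,q in {"condenser":(.45,-.39,-1.7),"slide_holder":(.45,-.215,-1.6),"screen":(.45,.01,-1.57),"lens":(.455,.395,-2.0)}.items():
    b=[fit(k,q,I,views=v) for v in (("top","side"),("top",),("side",))]
    for x in b: print(k,np.round(x[0],4),int(x[1]))
    V.append(b[0][2])
a=np.hstack(V)
T=cv2.resize(I["top"][140:195,210:460],(800,176),interpolation=cv2.INTER_CUBIC)
cv2.imwrite("pics/f.png",np.vstack([a,T]))
E
```

```text
Traceback (most recent call last):
  File "fit.py", line 37, in fit
    r=minimize(cost,q0,method="Nelder-Mead",options=dict(initial_simplex=s,xatol=2e-4,fatol=1))
  File "fit.py", line 33, in cost
    return sum(((cv2.GaussianBlur(render(n,M[name],q,z,o,wh),(0,0),2)/255.-g)**2)[near].sum() for n,(o,g,near) in D.items())
  File "fit.py", line 33, in <genexpr>
    return sum(((cv2.GaussianBlur(render(n,M[name],q,z,o,wh),(0,0),2)/255.-g)**2)[near].sum() for n,(o,g,near) in D.items())
                                  ~~~~~~^^^^^^^^^^^^^^^^^^^^
  File "fit.py", line 16, in render
    u=(proj(n,world(P,q,z))-o+.5)*K
       ~~~~^^^^^^^^^^^^^^^^
  File "h.py", line 4, in proj
    p=viewer.camera_params(n); c=np.atleast_2d(X)@p["R"].T+p["t"]; s=c[:,:2]/c[:,2:]
ValueError: time passes only in moves, steps and waits
```

Cache the camera parameters.

```bash
sed -i 's/^def proj/from functools import lru_cache\ncp=lru_cache(viewer.camera_params)\ndef proj/; s/p=viewer.camera_params(n)/p=cp(n)/' h.py
python3 - <<'E'
from fit import *
I={n:cv2.imread(f"pics/{n}0.png") for n in("top","side")}
V=[]
for k,q in {"condenser":(.45,-.39,-1.7),"slide_holder":(.45,-.215,-1.6),"screen":(.45,.01,-1.57),"lens":(.455,.395,-2.0)}.items():
    b=[fit(k,q,I,views=v) for v in (("top","side"),("top",),("side",))]
    for x in b: print(k,np.round(x[0],4),int(x[1]))
    V.append(b[0][2])
a=np.hstack(V)
T=cv2.resize(I["top"][140:195,210:460],(800,176),interpolation=cv2.INTER_CUBIC)
cv2.imwrite("pics/f.png",np.vstack([a,T]))
E
```

```text
condenser [ 0.4475 -0.3955 -1.7578] 2654
condenser [ 0.4472 -0.3957 -1.7505] 844
condenser [ 0.4477 -0.395  -1.7518] 1774
slide_holder [ 0.4512 -0.2077 -1.6361] 2702
slide_holder [ 0.4519 -0.2086 -1.6984] 835
slide_holder [ 0.4513 -0.2066 -1.6191] 1709
screen [ 0.4493  0.0238 -1.475 ] 5510
screen [ 0.4493  0.0233 -1.4902] 307
screen [ 0.4503  0.0249 -1.4356] 5122
lens [ 0.4637  0.405  -1.925 ] 3273
lens [ 0.4643  0.4041 -2.0101] 449
lens [ 0.4631  0.4137 -1.8109] 2289
```

View pics/f.png

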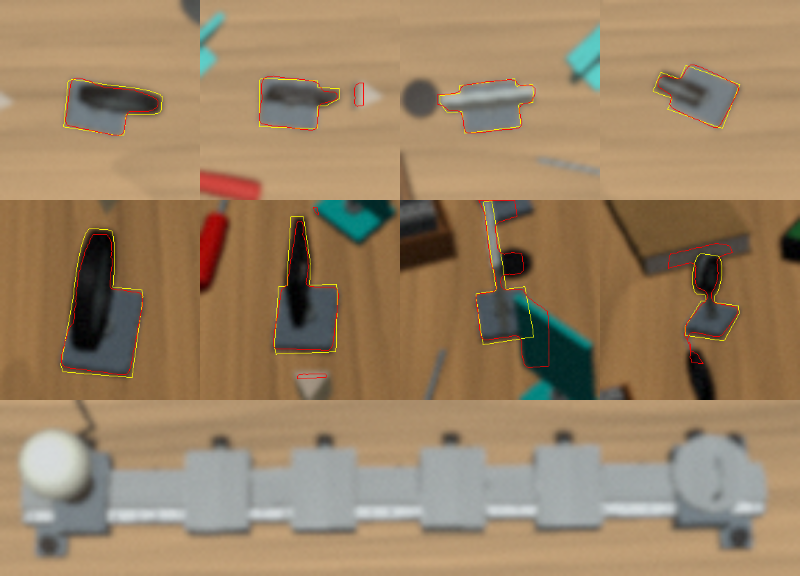

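The fits from the two views agree within about 2 mm, so the heights hold. The side view of the lens is contaminated by the iris and book, so I'll use the top yaw for it. Now the riders.

Run:
```python
from fit import *
from scipy.ndimage import map_coordinates
I={n:cv2.imread(f"pics/{n}0.png").astype(np.float32) for n in("top","side")}
G={}
for n,im in I.items():
    f=np.dstack([im,mask(im)*2]); f=cv2.GaussianBlur(f,(0,0),.8)
    gx=np.gradient(f,axis=1);gy=np.gradient(f,axis=0); G[n]=np.sqrt((gx**2+gy**2).sum(2))
s=np.linspace(-.9,.9,30)
R=np.vstack([np.c_[.038*s,0*s+.03*k,0*s] for k in(-1,1)]+[np.c_[0*s+.038*k,.03*s,0*s] for k in(-1,1)])
def sc(q,views): 
    return -sum(map_coordinates(G[n],proj(n,world(R,q,.04))[:,::-1].T,order=1).mean() for n in views)
# eye readings top
for nm,(x0,x1,yt,yb) in dict(d=(187,250,450,531),c=(292,356,448,530),b=(421,486,446,529),a=(537,602,446,527)).items():
    u=np.array([(x0+x1)/2/3.2+210,(yt-400+yb-400)/2/3.2+140]); e=onz("top",u,.04)
    for v in(("top","side"),("top",),("side",)):
        r=min((minimize(sc,[e[0]+dx,e[1]+dy,-.02],args=(v,),method="Nelder-Mead",options=dict(initial_simplex=np.array([e[0]+dx,e[1]+dy,-.02])+np.array([[0,0,0],[.006,0,0],[0,.006,0],[0,0,.06]]))) for dx in(-.008,0,.008) for dy in(-.008,0,.008)),key=lambda r:r.fun)
        print(nm,np.round(e[:2],3),v,np.round(r.x,4),round(r.fun,1))
```

```text
d [0.641 0.145] ('top', 'side') [ 0.6435  0.1502 -0.0323] -66.7
d [0.641 0.145] ('top',) [0.6436 0.1487 0.0016] -29.7
d [0.641 0.145] ('side',) [ 0.6436  0.1507 -0.032 ] -37.4
c [0.639 0.047] ('top', 'side') [ 0.6416  0.0501 -0.0135] -65.6
c [0.639 0.047] ('top',) [ 0.6411  0.0476 -0.024 ] -29.5
c [0.639 0.047] ('side',) [ 0.6418  0.0505 -0.027 ] -36.6
b [ 0.637 -0.073] ('top', 'side') [ 0.6394 -0.0705 -0.04  ] -66.7
b [ 0.637 -0.073] ('top',) [ 0.6392 -0.0719 -0.0314] -30.5
b [ 0.637 -0.073] ('side',) [ 0.6394 -0.0699 -0.0311] -36.7
a [ 0.634 -0.181] ('top', 'side') [ 0.6368 -0.1772 -0.0269] -66.4
a [ 0.634 -0.181] ('top',) [ 0.6367 -0.1785 -0.0322] -30.7
a [ 0.634 -0.181] ('side',) [ 0.6372 -0.1769 -0.0282] -36.3
```

```bash
cat > go.py <<'E'
import sys,json
from h import *
# usage: go.py step_mm  x,y,z,phi ...   (mm, rad; TCP targets; phi = heading of tool x), fast print of rows in tool axes
def here():
    o=manip.get_obs(); q=o["ee_rot"]; p=o["position"]*1000
    return p,2*np.arctan2(q[1],q[0]),o
p,a,o=here()
print("t",round(o["clock"],2),"p",np.round(p,1),"phi",round(a,3),"w",round(o["grip_width"],3),"f",np.round(o["ft_force"],1),"g",round(o["grasp_force"],1),"q",np.round(o["joint_pos"],2), "tilt",np.round(o["ee_rot"][2:],4))
step=float(sys.argv[1]) if len(sys.argv)>1 else 0
for w in sys.argv[2:]:
    t=np.array([float(v) for v in w.split(",")]); D=t[:3]-p; da=(t[3]-a+np.pi)%(2*np.pi)-np.pi
    n=int(np.ceil(max(np.linalg.norm(D)/step,abs(da)/.14,1))); rows=[]
    for i in range(n):
        r=t[:3]-p; r=r/(n-i); ra=((t[3]-a+np.pi)%(2*np.pi)-np.pi)/(n-i)
        c,s=np.cos(a),np.sin(a); X=np.array([c,s,0]);Y=np.array([s,-c,0])
        d=np.round([r@X,r@Y,-r[2]]); k=round(-ra,2)
        rows.append({"dp":[int(v) for v in d],"spin":k})
        p=p+X*d[0]+Y*d[1]-[0,0,d[2]]; a-=k
    print(w); 
    for i in range(0,n,5): print("  ",json.dumps(rows[i:i+5]))
E
python3 go.py 48 447,-395,410,1.39 447,-395,290,1.39
```

```text
t 0.8 p [ 185.8 -596.8  404.7] phi 0.302 w 1.002 f [ 0.6  0.4 -0.8] g 0.0 q [ 1.25  0.33 -0.06  1.46  0.02  1.35 -0.09] tilt [0. 0.]
447,-395,410,1.39
   [{"dp": [39, -14, -1], "spin": -0.14}, {"dp": [40, -9, -1], "spin": -0.14}, {"dp": [41, -3, -1], "spin": -0.13}, {"dp": [41, 2, 0], "spin": -0.14}, {"dp": [41, 8, -1], "spin": -0.13}]
   [{"dp": [39, 13, 0], "spin": -0.14}, {"dp": [37, 18, -1], "spin": -0.13}, {"dp": [34, 24, 0], "spin": -0.14}]
447,-395,290,1.39
   [{"dp": [0, 0, 40], "spin": 0.0}, {"dp": [0, 0, 40], "spin": 0.0}, {"dp": [0, 0, 40], "spin": 0.0}]
```

{"method": "arm_command", "body": {"plan": [{"dp": [39, -14, -1], "spin": -0.14}, {"dp": [40, -9, -1], "spin": -0.14}, {"dp": [41, -3, -1], "spin": -0.13}, {"dp": [41, 2, 0], "spin": -0.14}, {"dp": [41, 8, -1], "spin": -0.13}], "grip": -1}}

```text
clock: 1.3
position: [0.3502, -0.4695, 0.4089]
ee_rot: [0.881, 0.474, -0.0, 0.0]
ft_force: [0.1, 0.6, -0.5]
grip_width: 1.0
grasp_force: 0.0
```

{"method": "arm_command", "body": {"plan": [{"dp": [39, 13, 0], "spin": -0.14}, {"dp": [37, 18, -1], "spin": -0.13}, {"dp": [34, 24, 0], "spin": -0.14}, {"dp": [0, 0, 0], "spin": 0}, {"dp": [0, 0, 0], "spin": 0}]}}

```text
clock: 1.8
position: [0.448, -0.3946, 0.4097]
ee_rot: [0.767, 0.642, 0.0, -0.0]
ft_force: [-1.1, -1.0, -0.6]
grip_width: 0.999
grasp_force: 0.0
```

```bash
python3 go.py 40 447,-395,290,1.39 447,-395,255,1.39
```

```text
t 1.8 p [ 448.  -394.6  409.7] phi 1.393 w 0.999 f [-1.1 -1.  -0.6] g 0.0 q [ 0.95  0.29 -0.38  1.52  0.11  1.35  0.39] tilt [ 0. -0.]
447,-395,290,1.39
   [{"dp": [0, 0, 40], "spin": 0.0}, {"dp": [0, 0, 40], "spin": 0.0}, {"dp": [-1, -1, 40], "spin": 0.0}]
447,-395,255,1.39
   [{"dp": [0, 0, 35], "spin": 0.0}]
```

{"method": "arm_command", "body": {"plan": [{"dp": [-1, -1, 40], "spin": 0}, {"dp": [0, 0, 40], "spin": 0}, {"dp": [0, 0, 40], "spin": 0}, {"dp": [0, 0, 20], "spin": 0}, {"dp": [0, 0, 15], "spin": 0}]}}

```text
clock: 2.3
position: [0.4445, -0.3971, 0.2528]
ee_rot: [0.769, 0.64, -0.001, -0.001]
ft_force: [0.0, -0.4, 0.9]
grip_width: 0.999
grasp_force: 0.0
```

{"method": "arm_command", "body": {"plan": [{"dp": [0, 0, 0]}, {"dp": [0, 0, 0]}, {"dp": [0, 0, 0]}, {"dp": [0, 0, 0]}, {"dp": [0, 0, 0]}], "grip": 1, "newtons": 40}}

```text
invalid input at $.plan[0]: expected keys dp, spin
```

{"method": "arm_command", "body": {"plan": [{"dp": [0, 0, 0]}, {"dp": [0, 0, 0]}, {"dp": [0, 0, 0]}, {"dp": [0, 0, 0]}, {"dp": [0, 0, 0]}]}}

```text
invalid input at $.plan[0]: expected keys dp, spin
```

```bash
python3 - <<'E'
from h import *
cv2.imwrite("pics/g1.png",np.hstack([cv2.resize(viewer.camera("side")[240:400,190:350],(400,400),interpolation=2),cv2.resize(viewer.camera("top")[160:290,400:530],(400,400),interpolation=2)]))
E
python3 go.py 40 447,-395,435,1.39 643,149,435,-.025 643,149,300,-.025
```

```text
t 2.4 p [ 444.9 -396.6  253. ] phi 1.39 w 1.002 f [-0.3 -0.1 -0.3] g 0.0 q [ 0.94  0.42 -0.36  1.69  0.17  1.06  0.35] tilt [-0.0005 -0.0014]
447,-395,435,1.39
   [{"dp": [0, 0, -36], "spin": -0.0}, {"dp": [0, 0, -36], "spin": -0.0}, {"dp": [1, 1, -37], "spin": -0.0}, {"dp": [0, 0, -36], "spin": -0.0}, {"dp": [1, 1, -37], "spin": -0.0}]
643,149,435,-.025
   [{"dp": [38, 6, 0], "spin": 0.09}, {"dp": [38, 3, 0], "spin": 0.09}, {"dp": [39, -1, 0], "spin": 0.09}, {"dp": [38, -4, 0], "spin": 0.1}, {"dp": [38, -8, 0], "spin": 0.09}]
   [{"dp": [37, -11, 0], "spin": 0.1}, {"dp": [36, -15, 0], "spin": 0.09}, {"dp": [34, -18, 0], "spin": 0.1}, {"dp": [32, -21, 0], "spin": 0.09}, {"dp": [30, -24, 0], "spin": 0.1}]
   [{"dp": [28, -27, 0], "spin": 0.09}, {"dp": [25, -29, 0], "spin": 0.1}, {"dp": [22, -32, 0], "spin": 0.09}, {"dp": [19, -33, 0], "spin": 0.1}, {"dp": [15, -36, 0], "spin": 0.09}]
643,149,300,-.025
   [{"dp": [0, 0, 34], "spin": 0.0}, {"dp": [0, 0, 34], "spin": 0.0}, {"dp": [0, 0, 34], "spin": 0.0}, {"dp": [0, 0, 33], "spin": 0.0}]
```

View pics/g1.png

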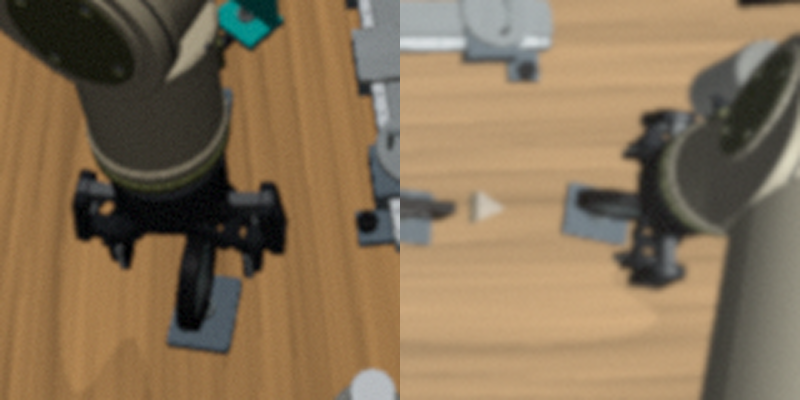

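The open gripper straddles the condenser ring, so I'll close it.

{"method": "arm_command", "body": {"plan": [{"dp": [1, 2, -2], "spin": 0}, {"dp": [0, 0, 0], "spin": 0}, {"dp": [0, 0, 0], "spin": 0}, {"dp": [0, 0, 0], "spin": 0}, {"dp": [0, 0, 0], "spin": 0}], "grip": 1, "newtons": 40}}

```text
clock: 2.9
position: [0.4485, -0.3955, 0.2573]
ee_rot: [0.768, 0.641, 0.0, 0.001]
ft_force: [-0.1, 0.3, 5.7]
grip_width: 0.154
grasp_force: 36.7
```

{"method": "arm_command", "body": {"plan": [{"dp": [0, 0, 0], "spin": 0}, {"dp": [0, 0, 0], "spin": 0}, {"dp": [0, 0, 0], "spin": 0}, {"dp": [0, 0, 0], "spin": 0}, {"dp": [0, 0, 0], "spin": 0}]}}

```text
clock: 3.4
position: [0.4485, -0.3955, 0.2573]
ee_rot: [0.767, 0.641, 0.0, 0.0]
ft_force: [-0.7, -0.2, 7.0]
grip_width: 0.153
grasp_force: 42.0
```

```bash
python3 go.py 40 447,-395,435,1.39 643,149,435,-.025 643,149,310,-.025
```

```text
t 3.4 p [ 448.5 -395.5  257.3] phi 1.392 w 0.153 f [-0.7 -0.2  7. ] g 42.0 q [ 0.94  0.42 -0.36  1.68  0.17  1.07  0.35] tilt [0.     0.0005]
447,-395,435,1.39
   [{"dp": [0, 0, -36], "spin": 0.0}, {"dp": [0, 0, -35], "spin": 0.0}, {"dp": [0, -1, -36], "spin": 0.0}, {"dp": [0, 0, -35], "spin": 0.0}, {"dp": [0, -1, -36], "spin": 0.0}]
643,149,435,-.025
   [{"dp": [38, 6, 0], "spin": 0.09}, {"dp": [38, 3, 0], "spin": 0.09}, {"dp": [39, 0, 0], "spin": 0.1}, {"dp": [38, -4, 0], "spin": 0.09}, {"dp": [38, -8, 0], "spin": 0.1}]
   [{"dp": [37, -12, 0], "spin": 0.09}, {"dp": [36, -15, 0], "spin": 0.1}, {"dp": [34, -18, 0], "spin": 0.09}, {"dp": [32, -21, 0], "spin": 0.1}, {"dp": [30, -24, 0], "spin": 0.09}]
   [{"dp": [28, -27, 0], "spin": 0.1}, {"dp": [25, -30, 0], "spin": 0.09}, {"dp": [22, -32, 0], "spin": 0.1}, {"dp": [18, -33, 0], "spin": 0.09}, {"dp": [16, -35, 0], "spin": 0.1}]
643,149,310,-.025
   [{"dp": [0, 0, 31], "spin": -0.0}, {"dp": [0, 0, 31], "spin": -0.0}, {"dp": [0, 0, 32], "spin": -0.0}, {"dp": [0, 0, 31], "spin": -0.0}]
```

{"method": "arm_command", "body": {"plan": [{"dp": [0, 0, -25], "spin": 0}, {"dp": [0, 0, -35], "spin": 0}, {"dp": [0, 0, -40], "spin": 0}, {"dp": [0, 0, -40], "spin": 0}, {"dp": [0, -2, -38], "spin": 0}]}}

```text
clock: 3.9
position: [0.4462, -0.3947, 0.4359]
ee_rot: [0.767, 0.641, -0.0, -0.0]
ft_force: [-0.2, -0.7, -0.9]
grip_width: 0.154
grasp_force: 41.0
```

{"method": "arm_command", "body": {"plan": [{"dp": [38, 6, 0], "spin": 0.09}, {"dp": [38, 3, 0], "spin": 0.09}, {"dp": [39, 0, 0], "spin": 0.1}, {"dp": [38, -4, 0], "spin": 0.09}, {"dp": [38, -8, 0], "spin": 0.1}]}}

```text
clock: 4.4
position: [0.5121, -0.2124, 0.4341]
ee_rot: [0.897, 0.443, -0.0, -0.0]
ft_force: [-0.2, -0.1, -2.5]
grip_width: 0.156
grasp_force: 40.9
```

{"method": "arm_command", "body": {"plan": [{"dp": [37, -12, 0], "spin": 0.09}, {"dp": [36, -15, 0], "spin": 0.1}, {"dp": [34, -18, 0], "spin": 0.09}, {"dp": [32, -21, 0], "spin": 0.1}, {"dp": [30, -24, 0], "spin": 0.09}]}}

```text
clock: 4.9
position: [0.5777, -0.0309, 0.4341]
ee_rot: [0.975, 0.222, -0.001, -0.0]
ft_force: [0.7, -0.7, -1.0]
grip_width: 0.153
grasp_force: 40.9
```

{"method": "arm_command", "body": {"plan": [{"dp": [28, -27, 0], "spin": 0.1}, {"dp": [25, -30, 0], "spin": 0.09}, {"dp": [22, -32, 0], "spin": 0.1}, {"dp": [18, -33, 0], "spin": 0.09}, {"dp": [16, -35, 0], "spin": 0.1}]}}

```text
clock: 5.4
position: [0.6433, 0.1504, 0.4339]
ee_rot: [1.0, -0.016, -0.001, 0.0]
ft_force: [0.4, 0.0, -1.2]
grip_width: 0.159
grasp_force: 40.9
```

```bash
python3 go.py 40 643,149,435,-.025 643,149,310,-.025
```

```text
t 5.4 p [643.3 150.4 433.9] phi -0.032 w 0.159 f [ 0.4  0.  -1.2] g 40.9 q [ 0.07  0.45 -0.52  1.29  0.22  1.46 -2.04] tilt [-0.0006  0.0003]
643,149,435,-.025
   [{"dp": [0, 1, -1], "spin": -0.01}]
643,149,310,-.025
   [{"dp": [0, 0, 31], "spin": 0.0}, {"dp": [0, 0, 31], "spin": 0.0}, {"dp": [0, 0, 31], "spin": 0.0}, {"dp": [0, 0, 32], "spin": 0.0}]
```

{"method": "arm_command", "body": {"plan": [{"dp": [0, 1, 31], "spin": -0.01}, {"dp": [0, 0, 31], "spin": 0}, {"dp": [0, 0, 31], "spin": 0}, {"dp": [0, 0, 26], "spin": 0}, {"dp": [0, 0, 0], "spin": 0}]}}

```text
clock: 5.9
position: [0.6417, 0.1474, 0.3108]
ee_rot: [1.0, -0.009, -0.004, 0.001]
ft_force: [-0.1, -1.0, -3.7]
grip_width: 0.154
grasp_force: 40.9
```

```bash
python3 go.py 40 643,149,299,-.025
python3 - <<'E'
from h import *
cv2.imwrite("pics/p1.png",np.hstack([cv2.resize(viewer.camera("side")[100:260,260:420],(400,400),interpolation=2),cv2.resize(viewer.camera("top")[110:240,210:340],(400,400),interpolation=2)]))
E
```

```text
t 5.9 p [641.7 147.4 310.8] phi -0.018 w 0.154 f [-0.1 -1.  -3.7] g 40.9 q [ 0.07  0.52 -0.51  1.45  0.26  1.24 -2.05] tilt [-0.0039  0.0011]
643,149,299,-.025
   [{"dp": [1, -2, 12], "spin": 0.01}]
```

View pics/p1.png

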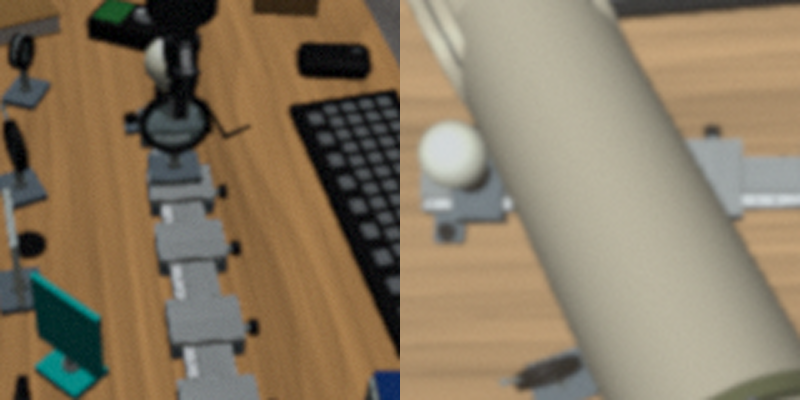

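The condenser hangs upright over rider d, so I'll lower it gently.

{"method": "arm_command", "body": {"plan": [{"dp": [1, -2, 6], "spin": 0.01}, {"dp": [0, 0, 3], "spin": 0}, {"dp": [0, 0, 2], "spin": 0}, {"dp": [0, 0, 1], "spin": 0}, {"dp": [0, 0, 0], "spin": 0}]}}

```text
clock: 6.5
position: [0.644, 0.15, 0.3038]
ee_rot: [1.0, -0.014, 0.0, 0.0]
ft_force: [-0.2, 0.5, -2.5]
grip_width: 0.152
grasp_force: 40.9
```

```bash
python3 go.py 40 643,149,297,-.025
```

```text
t 6.5 p [644.  150.  303.8] phi -0.028 w 0.152 f [-0.2  0.5 -2.5] g 40.9 q [ 0.07  0.53 -0.51  1.46  0.26  1.22 -2.07] tilt [0.0001 0.0001]
643,149,297,-.025
   [{"dp": [-1, 1, 7], "spin": -0.0}]
```

{"method": "arm_command", "body": {"plan": [{"dp": [-1, 1, 2], "spin": 0}, {"dp": [0, 0, 2], "spin": 0}, {"dp": [0, 0, 1], "spin": 0}, {"dp": [0, 0, 1], "spin": 0}, {"dp": [0, 0, 0], "spin": 0}]}}

```text
clock: 7.0
position: [0.643, 0.1491, 0.2975]
ee_rot: [1.0, -0.014, -0.0, 0.0]
ft_force: [-0.1, 0.1, -2.6]
grip_width: 0.157
grasp_force: 41.0
```

{"method": "arm_command", "body": {"plan": [{"dp": [0, 0, 1], "spin": 0}, {"dp": [0, 0, 0], "spin": 0}]}}

```text
clock: 7.2
position: [0.643, 0.1492, 0.2974]
ee_rot: [1.0, -0.014, 0.0, -0.0]
ft_force: [-0.9, -0.4, 2.7]
grip_width: 0.154
grasp_force: 41.7
```

Contact, with the force moving from −2.6 to +2.7 N. I'll release and rise.

{"method": "arm_command", "body": {"plan": [{"dp": [0, 0, 0], "spin": 0}, {"dp": [0, 0, 0], "spin": 0}, {"dp": [0, 0, 0], "spin": 0}, {"dp": [0, 0, 0], "spin": 0}], "grip": -0.2}}

```text
clock: 7.6
position: [0.643, 0.1491, 0.2966]
ee_rot: [1.0, -0.014, 0.0, 0.0]
ft_force: [-0.3, -0.5, -0.3]
grip_width: 0.598
grasp_force: 0.0
```

{"method": "arm_command", "body": {"plan": [{"dp": [0, 0, -15], "spin": 0}, {"dp": [0, 0, -30], "spin": 0}, {"dp": [0, 0, -40], "spin": 0}, {"dp": [0, 0, -40], "spin": 0}, {"dp": [0, 0, 0], "spin": 0}]}}

```text
clock: 8.1
position: [0.6434, 0.1498, 0.4296]
ee_rot: [1.0, -0.014, 0.005, -0.001]
ft_force: [0.3, -0.0, 0.4]
grip_width: 0.6
grasp_force: 0.0
```

```bash
python3 go.py 45 451,-208,420,1.49 451,-208,247,1.49
```

```text
t 8.1 p [643.4 149.8 429.6] phi -0.028 w 0.6 f [ 0.3 -0.   0.4] g 0.0 q [ 0.07  0.45 -0.52  1.3   0.22  1.44 -2.04] tilt [ 0.005  -0.0014]
451,-208,420,1.49
   [{"dp": [-17, 33, 1], "spin": -0.14}, {"dp": [-21, 30, 1], "spin": -0.14}, {"dp": [-25, 27, 1], "spin": -0.14}, {"dp": [-29, 23, 1], "spin": -0.14}, {"dp": [-32, 19, 1], "spin": -0.14}]
   [{"dp": [-34, 15, 1], "spin": -0.14}, {"dp": [-36, 10, 1], "spin": -0.14}, {"dp": [-36, 5, 1], "spin": -0.13}, {"dp": [-37, 0, 1], "spin": -0.14}, {"dp": [-36, -5, 0], "spin": -0.13}]
   [{"dp": [-36, -10, 1], "spin": -0.14}]
451,-208,247,1.49
   [{"dp": [0, 0, 43], "spin": 0.0}, {"dp": [0, 0, 43], "spin": 0.0}, {"dp": [0, 0, 43], "spin": 0.0}, {"dp": [0, 0, 44], "spin": 0.0}]
```

{"method": "arm_command", "body": {"plan": [{"dp": [-17, 33, 1], "spin": -0.14}, {"dp": [-21, 30, 1], "spin": -0.14}, {"dp": [-25, 27, 1], "spin": -0.14}, {"dp": [-29, 23, 1], "spin": -0.14}, {"dp": [-32, 19, 1], "spin": -0.14}], "grip": -1}}

```text
clock: 8.6
position: [0.5532, -0.0139, 0.4174]
ee_rot: [0.943, 0.332, 0.0, 0.0]
ft_force: [0.7, -0.5, 1.4]
grip_width: 0.999
grasp_force: 0.0
```

{"method": "arm_command", "body": {"plan": [{"dp": [-34, 15, 1], "spin": -0.14}, {"dp": [-36, 10, 1], "spin": -0.14}, {"dp": [-36, 5, 1], "spin": -0.13}, {"dp": [-37, 0, 1], "spin": -0.14}, {"dp": [-36, -5, 0], "spin": -0.13}]}}

```text
clock: 9.1
position: [0.4671, -0.1768, 0.4135]
ee_rot: [0.778, 0.628, 0.0, 0.001]
ft_force: [0.3, -0.3, 0.4]
grip_width: 1.0
grasp_force: 0.0
```

{"method": "arm_command", "body": {"plan": [{"dp": [-36, -10, 1], "spin": -0.14}, {"dp": [0, 0, 0], "spin": 0}, {"dp": [0, 0, 0], "spin": 0}]}}

```text
clock: 9.4
position: [0.4503, -0.2091, 0.4123]
ee_rot: [0.736, 0.677, 0.0, 0.0]
ft_force: [0.2, -0.2, -0.0]
grip_width: 1.0
grasp_force: 0.0
```

```bash
python3 go.py 45 451,-208,247,1.49
python3 - <<'E'
from fit import *
I={n:viewer.camera(n) for n in("top","side")}
for n in I: cv2.imwrite(f"pics/{n}1.png",I[n])
b=fit("slide_holder",(.451,-.208,-1.65),I,views=("top",)) ; print(b[:2])
for v in(("top","side"),("top",),("side",)):
    x=fit("condenser",(.643,.149,-.025),I,z=.04,views=v); print(np.round(x[0],4),x[1])
E
```

```text
t 9.4 p [ 450.3 -209.1  412.3] phi 1.489 w 1.0 f [ 0.2 -0.2 -0. ] g 0.0 q [ 0.81  0.07 -0.49  1.76  0.04  1.32  0.23] tilt [0.0002 0.0004]
451,-208,247,1.49
   [{"dp": [0, 0, 41], "spin": -0.0}, {"dp": [0, 0, 41], "spin": -0.0}, {"dp": [1, 0, 42], "spin": -0.0}, {"dp": [0, 1, 41], "spin": -0.0}]
(array([ 0.45164557, -0.2098122 , -1.72642402]), np.float64(2062.1195540176855))
[ 0.6353  0.1527 -0.5418] 9641.832725874663
[ 0.6318  0.1423 -1.1982] 3121.127950788158
[ 0.6371  0.1544 -0.4325] 5465.737331795463
```

{"method": "arm_command", "body": {"plan": [{"dp": [1, 0, 41], "spin": 0}, {"dp": [0, 1, 41], "spin": 0}, {"dp": [0, 0, 41], "spin": 0}, {"dp": [0, 0, 30], "spin": 0}, {"dp": [0, 0, 12], "spin": 0}]}}

```text
clock: 10.0
position: [0.4513, -0.2062, 0.2442]
ee_rot: [0.734, 0.679, -0.0, -0.002]
ft_force: [-0.2, -0.1, 0.3]
grip_width: 1.0
grasp_force: 0.0
```

{"method": "arm_command", "body": {"plan": [{"dp": [0, 0, 0], "spin": 0}, {"dp": [0, 0, 0], "spin": 0}, {"dp": [0, 0, 0], "spin": 0}, {"dp": [0, 0, 0], "spin": 0}, {"dp": [0, 0, 0], "spin": 0}], "grip": 1}}

```text
clock: 10.5
position: [0.4518, -0.2079, 0.2475]
ee_rot: [0.735, 0.679, 0.0, 0.001]
ft_force: [0.4, 0.4, -0.5]
grip_width: 0.144
grasp_force: 0.0
```

{"method": "arm_command", "body": {"plan": [{"dp": [0, 0, 0], "spin": 0}, {"dp": [0, 0, 0], "spin": 0}, {"dp": [0, 0, 0], "spin": 0}]}}

```text
clock: 10.8
position: [0.4519, -0.208, 0.2476]
ee_rot: [0.735, 0.679, 0.0, 0.001]
ft_force: [-2.2, 0.8, 6.5]
grip_width: 0.106
grasp_force: 43.4
```

```bash
python3 go.py 40 451,-208,420,1.49 641,49,420,-.025 641,49,300,-.025
```

```text
t 10.8 p [ 451.9 -208.   247.6] phi 1.491 w 0.106 f [-2.2  0.8  6.5] g 43.4 q [ 0.78  0.25 -0.49  1.95  0.14  0.98  0.15] tilt [0.0001 0.0006]
451,-208,420,1.49
   [{"dp": [0, 0, -34], "spin": 0.0}, {"dp": [0, 0, -35], "spin": 0.0}, {"dp": [0, 0, -34], "spin": 0.0}, {"dp": [0, 0, -35], "spin": 0.0}, {"dp": [0, -1, -34], "spin": 0.0}]
641,49,420,-.025
   [{"dp": [25, 15, 0], "spin": 0.14}, {"dp": [27, 12, 0], "spin": 0.14}, {"dp": [28, 8, 0], "spin": 0.14}, {"dp": [29, 4, 0], "spin": 0.14}, {"dp": [29, 0, 0], "spin": 0.14}]
   [{"dp": [29, -4, 0], "spin": 0.14}, {"dp": [28, -8, 0], "spin": 0.14}, {"dp": [26, -12, 0], "spin": 0.13}, {"dp": [25, -15, 0], "spin": 0.14}, {"dp": [22, -18, 0], "spin": 0.13}]
   [{"dp": [20, -21, 0], "spin": 0.14}]
641,49,300,-.025
   [{"dp": [0, 0, 40], "spin": -0.0}, {"dp": [0, 0, 40], "spin": -0.0}, {"dp": [0, 0, 40], "spin": -0.0}]
```

{"method": "arm_command", "body": {"plan": [{"dp": [0, 0, -20], "spin": 0}, {"dp": [0, 0, -35], "spin": 0}, {"dp": [0, 0, -39], "spin": 0}, {"dp": [0, 0, -40], "spin": 0}, {"dp": [0, 0, -38], "spin": 0}]}}

```text
clock: 11.3
position: [0.4512, -0.2076, 0.4204]
ee_rot: [0.734, 0.679, -0.0, -0.0]
ft_force: [0.9, -0.4, -2.8]
grip_width: 0.11
grasp_force: 42.0
```

{"method": "arm_command", "body": {"plan": [{"dp": [25, 15, 0], "spin": 0.14}, {"dp": [27, 12, 0], "spin": 0.14}, {"dp": [28, 8, 0], "spin": 0.14}, {"dp": [29, 4, 0], "spin": 0.14}, {"dp": [29, 0, 0], "spin": 0.14}]}}

```text
clock: 11.8
position: [0.5385, -0.0892, 0.4185]
ee_rot: [0.924, 0.383, -0.0, -0.0]
ft_force: [-0.0, -0.9, -2.3]
grip_width: 0.115
grasp_force: 41.9
```

{"method": "arm_command", "body": {"plan": [{"dp": [29, -4, 0], "spin": 0.14}, {"dp": [28, -8, 0], "spin": 0.14}, {"dp": [26, -12, 0], "spin": 0.13}, {"dp": [25, -15, 0], "spin": 0.14}, {"dp": [22, -18, 0], "spin": 0.13}]}}

```text
clock: 12.3
position: [0.625, 0.0267, 0.4182]
ee_rot: [0.999, 0.053, -0.0, 0.0]
ft_force: [0.3, -0.1, -2.6]
grip_width: 0.111
grasp_force: 41.9
```

{"method": "arm_command", "body": {"plan": [{"dp": [20, -21, 0], "spin": 0.14}, {"dp": [0, 0, 40], "spin": 0}, {"dp": [0, 0, 40], "spin": 0}, {"dp": [0, 0, 35], "spin": 0}, {"dp": [0, 0, 0], "spin": 0}]}}

```text
clock: 12.8
position: [0.6403, 0.0483, 0.298]
ee_rot: [1.0, -0.014, -0.005, 0.001]
ft_force: [-1.7, 0.1, -3.3]
grip_width: 0.108
grasp_force: 41.8
```

{"method": "arm_command", "body": {"plan": [{"dp": [0, 0, 0], "spin": 0}, {"dp": [0, 0, 0], "spin": 0}]}}

```text
clock: 13.0
position: [0.6428, 0.0491, 0.3063]
ee_rot: [1.0, -0.014, 0.002, -0.0]
ft_force: [0.9, 0.5, -2.1]
grip_width: 0.109
grasp_force: 41.9
```

```bash
python3 go.py 40 641,49,288,-.025
```

```text
t 13.0 p [642.8  49.1 306.3] phi -0.029 w 0.109 f [ 0.9  0.5 -2.1] g 41.9 q [ 0.23  0.49 -0.5   1.5   0.25  1.21 -1.91] tilt [ 0.0017 -0.0002]
641,49,288,-.025
   [{"dp": [-2, 0, 18], "spin": -0.0}]
```

{"method": "arm_command", "body": {"plan": [{"dp": [-1, 0, 6], "spin": 0}, {"dp": [0, 0, 5], "spin": 0}, {"dp": [0, 0, 3], "spin": 0}, {"dp": [0, 0, 0], "spin": 0}, {"dp": [0, 0, 0], "spin": 0}]}}

```text
clock: 13.5
position: [0.6411, 0.0489, 0.2897]
ee_rot: [1.0, -0.014, -0.0, 0.0]
ft_force: [0.3, 0.1, -1.5]
grip_width: 0.11
grasp_force: 41.9
```

{"method": "arm_command", "body": {"plan": [{"dp": [0, 0, 1], "spin": 0}, {"dp": [0, 0, 1], "spin": 0}, {"dp": [0, 0, 1], "spin": 0}, {"dp": [0, 0, 0], "spin": 0}]}}

```text
clock: 13.9
position: [0.6413, 0.0491, 0.2877]
ee_rot: [1.0, -0.014, 0.001, 0.0]
ft_force: [-0.0, 0.1, 4.6]
grip_width: 0.112
grasp_force: 43.0
```

Seated. Release it and move on to the lens at (464,404), φ≈1.13.

{"method": "arm_command", "body": {"plan": [{"dp": [0, 0, 0], "spin": 0}, {"dp": [0, 0, 0], "spin": 0}, {"dp": [0, 0, 0], "spin": 0}, {"dp": [0, 0, 0], "spin": 0}], "grip": -0.2}}

```text
clock: 14.3
position: [0.641, 0.049, 0.2866]
ee_rot: [1.0, -0.014, -0.0, 0.0]
ft_force: [-0.3, 0.4, 1.0]
grip_width: 0.6
grasp_force: 0.0
```

{"method": "arm_command", "body": {"plan": [{"dp": [0, 0, -15], "spin": 0}, {"dp": [0, 0, -30], "spin": 0}, {"dp": [0, 0, -40], "spin": 0}, {"dp": [0, 0, -45], "spin": 0}, {"dp": [0, 0, 0], "spin": 0}]}}

```text
clock: 14.8
position: [0.6417, 0.0497, 0.4251]
ee_rot: [1.0, -0.014, 0.006, -0.001]
ft_force: [0.5, 0.3, -0.0]
grip_width: 0.6
grasp_force: 0.0
```

```bash
python3 go.py 45 464,404,420,1.13 464,404,239,1.13
```

```text
t 14.8 p [641.7  49.7 425.1] phi -0.028 w 0.6 f [ 0.5  0.3 -0. ] g 0.0 q [ 0.23  0.41 -0.52  1.36  0.2   1.42 -1.88] tilt [ 0.0055 -0.0007]
464,404,420,1.13
   [{"dp": [-21, -39, 1], "spin": -0.13}, {"dp": [-16, -41, 1], "spin": -0.13}, {"dp": [-10, -43, 0], "spin": -0.13}, {"dp": [-4, -44, 1], "spin": -0.13}, {"dp": [1, -44, 0], "spin": -0.13}]
   [{"dp": [7, -43, 1], "spin": -0.13}, {"dp": [12, -42, 0], "spin": -0.13}, {"dp": [18, -40, 1], "spin": -0.12}, {"dp": [23, -38, 0], "spin": -0.13}]
464,404,239,1.13
   [{"dp": [0, 0, 36], "spin": 0.0}, {"dp": [0, 0, 36], "spin": 0.0}, {"dp": [0, 0, 36], "spin": 0.0}, {"dp": [0, 0, 37], "spin": 0.0}, {"dp": [0, 0, 36], "spin": 0.0}]
```

{"method": "arm_command", "body": {"plan": [{"dp": [-21, -39, 1], "spin": -0.13}, {"dp": [-16, -41, 1], "spin": -0.13}, {"dp": [-10, -43, 0], "spin": -0.13}, {"dp": [-4, -44, 1], "spin": -0.13}, {"dp": [1, -44, 0], "spin": -0.13}], "grip": -1}}

```text
clock: 15.3
position: [0.5411, 0.2478, 0.4148]
ee_rot: [0.951, 0.308, 0.001, 0.0]
ft_force: [0.2, 0.0, -0.0]
grip_width: 1.001
grasp_force: 0.0
```

{"method": "arm_command", "body": {"plan": [{"dp": [7, -43, 1], "spin": -0.13}, {"dp": [12, -42, 0], "spin": -0.13}, {"dp": [18, -40, 1], "spin": -0.12}, {"dp": [23, -38, 0], "spin": -0.13}, {"dp": [0, 0, 0], "spin": 0}]}}

```text
clock: 15.8
position: [0.4589, 0.409, 0.413]
ee_rot: [0.84, 0.542, 0.0, -0.002]
ft_force: [-0.1, 0.1, -0.1]
grip_width: 1.004
grasp_force: 0.0
```

{"method": "arm_command", "body": {"plan": [{"dp": [0, 0, 36], "spin": 0}, {"dp": [0, 0, 36], "spin": 0}, {"dp": [0, 0, 30], "spin": 0}, {"dp": [0, 0, 0], "spin": 0}, {"dp": [0, 0, 0], "spin": 0}]}}

```text
clock: 16.3
position: [0.4642, 0.4035, 0.311]
ee_rot: [0.844, 0.536, 0.0, -0.0]
ft_force: [0.8, -0.1, 0.2]
grip_width: 1.002
grasp_force: 0.0
```

```bash
python3 go.py 40 464,404,239,1.13;python3 - <<'E'
from h import *
I={n:viewer.camera(n) for n in("top","side")}
for n in I: cv2.imwrite(f"pics/{n}2.png",I[n])
cv2.imwrite("pics/p2.png",np.vstack([np.hstack([cv2.resize(I["side"][80:180,220:320],(400,300),interpolation=2),cv2.resize(I["top"][170:270,150:250],(400,300),interpolation=2)]),np.hstack([cv2.resize(I["side"][100:250,270:420],(400,300),interpolation=2),cv2.resize(I["top"][130:200,220:320],(400,300),interpolation=2)])]))
E
```

```text
t 16.3 p [464.2 403.5 311. ] phi 1.131 w 1.002 f [ 0.8 -0.1  0.2] g 0.0 q [-0.17  0.51 -0.82  1.57  0.39  1.23 -1.49] tilt [ 0.0003 -0.0001]
464,404,239,1.13
   [{"dp": [0, 0, 36], "spin": 0.0}, {"dp": [0, 0, 36], "spin": 0.0}]
```

View pics/p2.png

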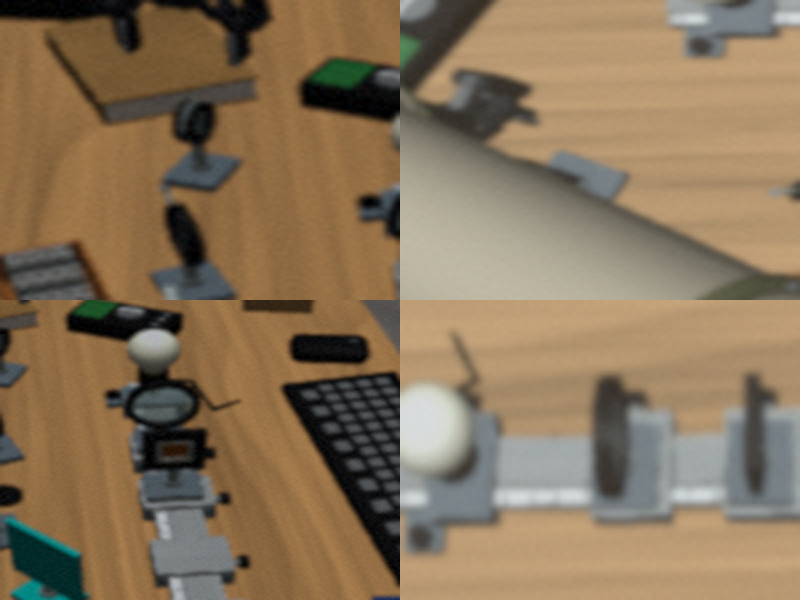

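The condenser and slide holder stand centred on riders d and c, and the fingers straddle the lens. I'll descend and grasp it.

{"method": "arm_command", "body": {"plan": [{"dp": [0, 0, 30], "spin": 0}, {"dp": [0, 0, 25], "spin": 0}, {"dp": [0, 0, 17], "spin": 0}, {"dp": [0, 0, 0], "spin": 0}, {"dp": [0, 0, 0], "spin": 0}]}}

```text
clock: 16.9
position: [0.4642, 0.4038, 0.239]
ee_rot: [0.844, 0.536, 0.001, -0.0]
ft_force: [0.5, -1.0, 0.8]
grip_width: 0.999
grasp_force: 0.0
```

{"method": "arm_command", "body": {"plan": [{"dp": [0, 0, 0], "spin": 0}, {"dp": [0, 0, 0], "spin": 0}, {"dp": [0, 0, 0], "spin": 0}, {"dp": [0, 0, 0], "spin": 0}, {"dp": [0, 0, 0], "spin": 0}], "grip": 1}}

```text
clock: 17.4
position: [0.4641, 0.4033, 0.2379]
ee_rot: [0.844, 0.536, 0.0, 0.0]
ft_force: [0.1, 0.4, 2.1]
grip_width: 0.226
grasp_force: 45.0
```

{"method": "arm_command", "body": {"plan": [{"dp": [0, 0, 0], "spin": 0}, {"dp": [0, 0, 0], "spin": 0}, {"dp": [0, 0, 0], "spin": 0}]}}

```text
clock: 17.7
position: [0.4641, 0.4034, 0.2379]
ee_rot: [0.844, 0.536, 0.0, 0.0]
ft_force: [0.9, -1.0, 2.9]
grip_width: 0.226
grasp_force: 45.2
```

```bash
python3 go.py 40 464,404,425,1.13 639,-71,425,-.025 639,-71,300,-.025
```

```text
t 17.7 p [464.1 403.4 237.9] phi 1.132 w 0.226 f [ 0.9 -1.   2.9] g 45.2 q [-0.19  0.58 -0.78  1.63  0.45  1.11 -1.54] tilt [0.0003 0.0001]
464,404,425,1.13
   [{"dp": [0, 0, -37], "spin": 0.0}, {"dp": [0, 0, -38], "spin": 0.0}, {"dp": [0, 0, -37], "spin": 0.0}, {"dp": [0, 0, -38], "spin": 0.0}, {"dp": [1, 0, -37], "spin": 0.0}]
639,-71,425,-.025
   [{"dp": [-27, 28, 0], "spin": 0.09}, {"dp": [-25, 30, 0], "spin": 0.09}, {"dp": [-22, 32, 0], "spin": 0.09}, {"dp": [-19, 34, 0], "spin": 0.09}, {"dp": [-16, 36, 0], "spin": 0.09}]
   [{"dp": [-13, 37, 0], "spin": 0.09}, {"dp": [-9, 38, 0], "spin": 0.09}, {"dp": [-6, 38, 0], "spin": 0.09}, {"dp": [-2, 39, 0], "spin": 0.09}, {"dp": [1, 39, 0], "spin": 0.09}]
   [{"dp": [5, 39, 0], "spin": 0.09}, {"dp": [8, 38, 0], "spin": 0.08}, {"dp": [11, 37, 0], "spin": 0.09}]
639,-71,300,-.025
   [{"dp": [0, 0, 31], "spin": -0.0}, {"dp": [0, 0, 31], "spin": -0.0}, {"dp": [0, 0, 31], "spin": -0.0}, {"dp": [0, 0, 32], "spin": -0.0}]
```

{"method": "arm_command", "body": {"plan": [{"dp": [0, 0, -25], "spin": 0}, {"dp": [0, 0, -38], "spin": 0}, {"dp": [0, 0, -42], "spin": 0}, {"dp": [0, 0, -42], "spin": 0}, {"dp": [1, 0, -40], "spin": 0}]}}

```text
clock: 18.2
position: [0.464, 0.404, 0.4259]
ee_rot: [0.844, 0.536, -0.001, 0.0]
ft_force: [1.0, 0.5, -2.6]
grip_width: 0.224
grasp_force: 44.4
```

{"method": "arm_command", "body": {"plan": [{"dp": [-27, 28, 0], "spin": 0.09}, {"dp": [-25, 30, 0], "spin": 0.09}, {"dp": [-22, 32, 0], "spin": 0.09}, {"dp": [-19, 34, 0], "spin": 0.09}, {"dp": [-16, 36, 0], "spin": 0.09}]}}

```text
clock: 18.7
position: [0.5319, 0.2197, 0.424]
ee_rot: [0.943, 0.333, -0.001, 0.0]
ft_force: [0.6, 0.6, -3.2]
grip_width: 0.228
grasp_force: 44.1
```

{"method": "arm_command", "body": {"plan": [{"dp": [-13, 37, 0], "spin": 0.09}, {"dp": [-9, 38, 0], "spin": 0.09}, {"dp": [-6, 38, 0], "spin": 0.09}, {"dp": [-2, 39, 0], "spin": 0.09}, {"dp": [1, 39, 0], "spin": 0.09}]}}

```text
clock: 19.2
position: [0.599, 0.0368, 0.424]
ee_rot: [0.993, 0.114, -0.001, -0.0]
ft_force: [-0.5, 0.4, -2.5]
grip_width: 0.225
grasp_force: 44.1
```

{"method": "arm_command", "body": {"plan": [{"dp": [5, 39, 0], "spin": 0.09}, {"dp": [8, 38, 0], "spin": 0.08}, {"dp": [11, 37, 0], "spin": 0.09}, {"dp": [0, 0, 0], "spin": 0}, {"dp": [0, 0, 0], "spin": 0}]}}

```text
clock: 19.7
position: [0.6392, -0.0721, 0.4235]
ee_rot: [1.0, -0.015, -0.001, -0.0]
ft_force: [0.1, 0.5, -1.6]
grip_width: 0.225
grasp_force: 44.2
```

```bash
python3 go.py 40 639,-71,295,-.025
```

```text
t 19.7 p [639.2 -72.1 423.5] phi -0.029 w 0.225 f [ 0.1  0.5 -1.6] g 44.2 q [ 0.39  0.41 -0.48  1.36  0.18  1.42 -1.68] tilt [-0.001  -0.0003]
639,-71,295,-.025
   [{"dp": [0, 0, 32], "spin": -0.0}, {"dp": [0, 0, 32], "spin": -0.0}, {"dp": [0, -1, 32], "spin": -0.0}, {"dp": [0, 0, 32], "spin": -0.0}]
```

{"method": "arm_command", "body": {"plan": [{"dp": [0, -1, 32], "spin": 0}, {"dp": [0, 0, 32], "spin": 0}, {"dp": [0, 0, 30], "spin": 0}, {"dp": [0, 0, 25], "spin": 0}, {"dp": [0, 0, 10], "spin": 0}]}}

```text
clock: 20.2
position: [0.6382, -0.0687, 0.2928]
ee_rot: [1.0, -0.013, -0.002, -0.001]
ft_force: [-1.3, 0.5, -3.1]
grip_width: 0.228
grasp_force: 44.0
```

{"method": "arm_command", "body": {"plan": [{"dp": [0, 0, 6], "spin": 0}, {"dp": [0, 0, 3], "spin": 0}, {"dp": [0, 0, 0], "spin": 0}, {"dp": [0, 0, 0], "spin": 0}]}}

```text
clock: 20.6
position: [0.6396, -0.0701, 0.2879]
ee_rot: [1.0, -0.014, 0.001, 0.0]
ft_force: [0.3, -0.4, -3.4]
grip_width: 0.229
grasp_force: 44.0
```

{"method": "arm_command", "body": {"plan": [{"dp": [0, 1, 4], "spin": 0}, {"dp": [0, 0, 3], "spin": 0}, {"dp": [0, 0, 1], "spin": 0}, {"dp": [0, 0, 0], "spin": 0}, {"dp": [0, 0, 0], "spin": 0}]}}

```text
clock: 21.1
position: [0.6393, -0.0712, 0.2787]
ee_rot: [1.0, -0.014, 0.0, -0.0]
ft_force: [0.0, -0.1, -3.0]
grip_width: 0.225
grasp_force: 44.1
```

{"method": "arm_command", "body": {"plan": [{"dp": [0, 0, 1], "spin": 0}, {"dp": [0, 0, 1], "spin": 0}, {"dp": [0, 0, 0], "spin": 0}]}}

```text
clock: 21.4
position: [0.6396, -0.0713, 0.2779]
ee_rot: [1.0, -0.014, 0.001, 0.0]
ft_force: [-1.2, 0.7, 5.3]
grip_width: 0.224
grasp_force: 45.3
```

Seated. Release it, then go to the screen at (449.5,23.5), φ≈1.657.

{"method": "arm_command", "body": {"plan": [{"dp": [0, 0, 0], "spin": 0}, {"dp": [0, 0, 0], "spin": 0}, {"dp": [0, 0, 0], "spin": 0}, {"dp": [0, 0, 0], "spin": 0}], "grip": -0.2}}

```text
clock: 21.8
position: [0.6393, -0.0713, 0.2767]
ee_rot: [1.0, -0.014, 0.0, 0.0]
ft_force: [0.0, -0.4, 1.0]
grip_width: 0.599
grasp_force: 0.0
```

{"method": "arm_command", "body": {"plan": [{"dp": [0, 0, -15], "spin": 0}, {"dp": [0, 0, -35], "spin": 0}, {"dp": [0, 0, -45], "spin": 0}, {"dp": [0, 0, -48], "spin": 0}, {"dp": [0, 0, 0], "spin": 0}]}}

```text
clock: 22.3
position: [0.64, -0.0707, 0.4287]
ee_rot: [1.0, -0.014, 0.006, 0.0]
ft_force: [-0.1, 1.4, -0.9]
grip_width: 0.599
grasp_force: 0.0
```

```bash
python3 go.py 45 449,24,420,1.66 449,24,260,1.66
```

```text
t 22.3 p [640.  -70.7 428.7] phi -0.028 w 0.599 f [-0.1  1.4 -0.9] g 0.0 q [ 0.39  0.4  -0.48  1.36  0.18  1.42 -1.68] tilt [0.006  0.0004]
449,24,420,1.66
   [{"dp": [-15, -7, 1], "spin": -0.13}, {"dp": [-14, -9, 1], "spin": -0.13}, {"dp": [-13, -10, 1], "spin": -0.13}, {"dp": [-11, -12, 1], "spin": -0.13}, {"dp": [-9, -13, 1], "spin": -0.13}]
   [{"dp": [-8, -15, 0], "spin": -0.13}, {"dp": [-6, -15, 1], "spin": -0.13}, {"dp": [-4, -16, 0], "spin": -0.13}, {"dp": [-1, -16, 1], "spin": -0.13}, {"dp": [1, -16, 0], "spin": -0.13}]
   [{"dp": [3, -16, 1], "spin": -0.13}, {"dp": [4, -16, 0], "spin": -0.13}, {"dp": [7, -16, 1], "spin": -0.13}]
449,24,260,1.66
   [{"dp": [0, 0, 40], "spin": 0.0}, {"dp": [0, 0, 40], "spin": 0.0}, {"dp": [0, 0, 40], "spin": 0.0}, {"dp": [0, 0, 40], "spin": 0.0}]
```

{"method": "arm_command", "body": {"plan": [{"dp": [-15, -7, 1], "spin": -0.13}, {"dp": [-14, -9, 1], "spin": -0.13}, {"dp": [-13, -10, 1], "spin": -0.13}, {"dp": [-11, -12, 1], "spin": -0.13}, {"dp": [-9, -13, 1], "spin": -0.13}], "grip": -1}}

```text
clock: 22.8
position: [0.5654, -0.0345, 0.4157]
ee_rot: [0.951, 0.309, 0.0, 0.0]
ft_force: [-1.0, -0.0, -0.9]
grip_width: 1.0
grasp_force: 0.0
```

{"method": "arm_command", "body": {"plan": [{"dp": [-8, -15, 0], "spin": -0.13}, {"dp": [-6, -15, 1], "spin": -0.13}, {"dp": [-4, -16, 0], "spin": -0.13}, {"dp": [-1, -16, 1], "spin": -0.13}, {"dp": [1, -16, 0], "spin": -0.13}]}}

```text
clock: 23.3
position: [0.4924, 0.0022, 0.4135]
ee_rot: [0.803, 0.596, 0.0, 0.001]
ft_force: [0.1, 0.8, 0.5]
grip_width: 1.0
grasp_force: 0.0
```

{"method": "arm_command", "body": {"plan": [{"dp": [3, -16, 1], "spin": -0.13}, {"dp": [4, -16, 0], "spin": -0.13}, {"dp": [7, -16, 1], "spin": -0.13}, {"dp": [0, 0, 0], "spin": 0}, {"dp": [0, 0, 0], "spin": 0}]}}

```text
clock: 23.8
position: [0.448, 0.0235, 0.4115]
ee_rot: [0.675, 0.738, 0.0, 0.001]
ft_force: [0.7, -0.3, 0.7]
grip_width: 0.997
grasp_force: 0.0
```

```bash
python3 go.py 40 449,24,258,1.66;python3 - <<'E'
from h import *
I={n:viewer.camera(n) for n in("top","side")}
cv2.imwrite("pics/p3.png",np.hstack([cv2.resize(I["side"][100:300,200:400],(400,400),interpolation=2),cv2.resize(I["top"][140:270,250:380],(400,400),interpolation=2)]))
E
```

```text
t 23.8 p [448.   23.5 411.5] phi 1.659 w 0.997 f [ 0.7 -0.3  0.7] g 0.0 q [ 0.6  -0.04 -0.73  1.86 -0.02  1.31 -0.03] tilt [0.0001 0.001 ]
449,24,258,1.66
   [{"dp": [0, 0, 38], "spin": -0.0}, {"dp": [0, 0, 39], "spin": -0.0}, {"dp": [0, 1, 38], "spin": -0.0}, {"dp": [0, 0, 39], "spin": -0.0}]
```

View pics/p3.png

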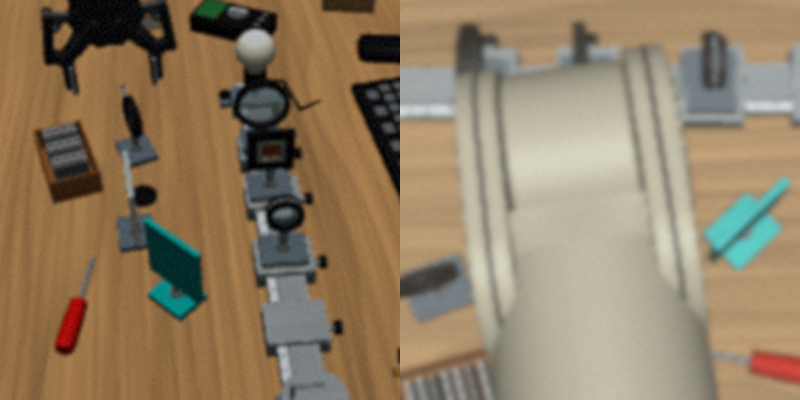

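Three parts are in place on d, c and b, and the gripper is above the white screen (side crop 135,200). I'll descend and grasp it.

{"method": "arm_command", "body": {"plan": [{"dp": [0, 1, 38], "spin": 0}, {"dp": [0, 0, 39], "spin": 0}, {"dp": [0, 0, 38], "spin": 0}, {"dp": [0, 0, 28], "spin": 0}, {"dp": [0, 0, 10], "spin": 0}]}}

```text
clock: 24.4
position: [0.4484, 0.0232, 0.2552]
ee_rot: [0.675, 0.738, -0.001, -0.002]
ft_force: [0.3, -0.4, 0.5]
grip_width: 1.001
grasp_force: 0.0
```

{"method": "arm_command", "body": {"plan": [{"dp": [0, 0, 0], "spin": 0}, {"dp": [0, 0, 0], "spin": 0}, {"dp": [0, 0, 0], "spin": 0}, {"dp": [0, 0, 0], "spin": 0}, {"dp": [0, 0, 0], "spin": 0}], "grip": 1}}

```text
clock: 24.9
position: [0.4491, 0.0235, 0.2584]
ee_rot: [0.674, 0.738, 0.0, 0.001]
ft_force: [-0.1, -0.8, -0.4]
grip_width: 0.143
grasp_force: 0.0
```

{"method": "arm_command", "body": {"plan": [{"dp": [0, 0, 0], "spin": 0}, {"dp": [0, 0, 0], "spin": 0}, {"dp": [0, 0, 0], "spin": 0}]}}

```text
clock: 25.2
position: [0.4489, 0.0235, 0.2583]
ee_rot: [0.674, 0.738, -0.0, 0.0]
ft_force: [-1.8, -1.3, 7.1]
grip_width: 0.085
grasp_force: 41.6
```

```bash
python3 go.py 40 449,24,425,1.66 637,-178,425,-.025 637,-178,310,-.025
```

```text
t 25.2 p [448.9  23.5 258.3] phi 1.662 w 0.085 f [-1.8 -1.3  7.1] g 41.6 q [ 0.55  0.16 -0.74  2.04  0.13  0.99 -0.16] tilt [-0.0002  0.0004]
449,24,425,1.66
   [{"dp": [0, 0, -33], "spin": 0.0}, {"dp": [0, 0, -33], "spin": 0.0}, {"dp": [0, 0, -34], "spin": 0.0}, {"dp": [0, 0, -33], "spin": 0.0}, {"dp": [1, 0, -34], "spin": 0.0}]
637,-178,425,-.025
   [{"dp": [-17, 13, 0], "spin": 0.13}, {"dp": [-15, 15, 0], "spin": 0.13}, {"dp": [-13, 17, 0], "spin": 0.13}, {"dp": [-11, 18, 0], "spin": 0.13}, {"dp": [-8, 20, 0], "spin": 0.13}]
   [{"dp": [-5, 21, 0], "spin": 0.13}, {"dp": [-3, 21, 0], "spin": 0.13}, {"dp": [0, 21, 0], "spin": 0.13}, {"dp": [3, 21, 0], "spin": 0.13}, {"dp": [5, 21, 0], "spin": 0.13}]
   [{"dp": [8, 19, 0], "spin": 0.13}, {"dp": [10, 19, 0], "spin": 0.13}, {"dp": [13, 16, 0], "spin": 0.13}]
637,-178,310,-.025
   [{"dp": [0, 0, 38], "spin": -0.0}, {"dp": [0, 0, 39], "spin": -0.0}, {"dp": [0, 0, 38], "spin": -0.0}]
```

{"method": "arm_command", "body": {"plan": [{"dp": [0, 0, -20], "spin": 0}, {"dp": [0, 0, -34], "spin": 0}, {"dp": [0, 0, -38], "spin": 0}, {"dp": [0, 0, -38], "spin": 0}, {"dp": [1, 0, -37], "spin": 0}]}}

```text
clock: 25.7
position: [0.4483, 0.0246, 0.4261]
ee_rot: [0.674, 0.739, -0.0, 0.0]
ft_force: [1.0, -0.6, -3.1]
grip_width: 0.091
grasp_force: 40.1
```

{"method": "arm_command", "body": {"plan": [{"dp": [-17, 13, 0], "spin": 0.13}, {"dp": [-15, 15, 0], "spin": 0.13}, {"dp": [-13, 17, 0], "spin": 0.13}, {"dp": [-11, 18, 0], "spin": 0.13}, {"dp": [-8, 20, 0], "spin": 0.13}]}}

```text
clock: 26.2
position: [0.5213, -0.0546, 0.4243]
ee_rot: [0.876, 0.482, -0.0, -0.0]
ft_force: [0.2, 0.2, -3.5]
grip_width: 0.091
grasp_force: 40.1
```

{"method": "arm_command", "body": {"plan": [{"dp": [-5, 21, 0], "spin": 0.13}, {"dp": [-3, 21, 0], "spin": 0.13}, {"dp": [0, 21, 0], "spin": 0.13}, {"dp": [3, 21, 0], "spin": 0.13}, {"dp": [5, 21, 0], "spin": 0.13}]}}

```text
clock: 26.7
position: [0.5942, -0.1323, 0.424]
ee_rot: [0.984, 0.177, -0.001, -0.0]
ft_force: [-0.6, 0.0, -3.9]
grip_width: 0.085
grasp_force: 40.1
```

{"method": "arm_command", "body": {"plan": [{"dp": [8, 19, 0], "spin": 0.13}, {"dp": [10, 19, 0], "spin": 0.13}, {"dp": [13, 16, 0], "spin": 0.13}, {"dp": [0, 0, 0], "spin": 0}, {"dp": [0, 0, 0], "spin": 0}]}}

```text
clock: 27.2
position: [0.6366, -0.1773, 0.4238]
ee_rot: [1.0, -0.013, -0.001, -0.0]
ft_force: [-0.1, 0.1, -3.0]
grip_width: 0.087
grasp_force: 40.1
```

```bash
python3 go.py 40 637,-178,308,-.025
```

```text
t 27.2 p [ 636.6 -177.3  423.8] phi -0.027 w 0.087 f [-0.1  0.1 -3. ] g 40.1 q [ 0.52  0.44 -0.45  1.31  0.19  1.44 -1.52] tilt [-0.0007 -0.0004]
637,-178,308,-.025
   [{"dp": [0, 0, 39], "spin": -0.0}, {"dp": [0, 0, 38], "spin": -0.0}, {"dp": [0, 1, 39], "spin": -0.0}]
```

Place z is about 298.

{"method": "arm_command", "body": {"plan": [{"dp": [0, 1, 36], "spin": 0}, {"dp": [0, 0, 36], "spin": 0}, {"dp": [0, 0, 30], "spin": 0}, {"dp": [0, 0, 12], "spin": 0}, {"dp": [0, 0, 4], "spin": 0}]}}

```text
clock: 27.7
position: [0.6362, -0.1779, 0.3058]
ee_rot: [1.0, -0.013, -0.001, -0.0]
ft_force: [0.5, 0.2, -2.5]
grip_width: 0.088
grasp_force: 40.0
```

{"method": "arm_command", "body": {"plan": [{"dp": [0, 0, 3], "spin": 0}, {"dp": [0, 0, 0], "spin": 0}, {"dp": [0, 0, 0], "spin": 0}, {"dp": [0, 0, 0], "spin": 0}]}}

```text
clock: 28.1
position: [0.6369, -0.1784, 0.3048]
ee_rot: [1.0, -0.014, 0.001, 0.0]
ft_force: [0.2, -0.2, -4.1]
grip_width: 0.087
grasp_force: 40.1
```

{"method": "arm_command", "body": {"plan": [{"dp": [0, 0, 3], "spin": 0}, {"dp": [0, 0, 2], "spin": 0}, {"dp": [0, 0, 1], "spin": 0}, {"dp": [0, 0, 0], "spin": 0}, {"dp": [0, 0, 0], "spin": 0}]}}

```text
clock: 28.6
position: [0.6369, -0.1784, 0.2984]
ee_rot: [1.0, -0.014, 0.0, 0.0]
ft_force: [-0.9, -0.0, 4.5]
grip_width: 0.087
grasp_force: 41.3
```

{"method": "arm_command", "body": {"plan": [{"dp": [0, 0, 1], "spin": 0}, {"dp": [0, 0, 1], "spin": 0}, {"dp": [0, 0, 0], "spin": 0}]}}

```text
clock: 28.9
position: [0.637, -0.1783, 0.2983]
ee_rot: [1.0, -0.014, 0.001, 0.0]
ft_force: [-6.9, 2.1, 18.4]
grip_width: 0.089
grasp_force: 43.5
```

{"method": "arm_command", "body": {"plan": [{"dp": [0, 0, -2], "spin": 0}, {"dp": [0, 0, 0], "spin": 0}]}}

```text
clock: 29.1
position: [0.6369, -0.1784, 0.2983]
ee_rot: [1.0, -0.014, 0.001, 0.0]
ft_force: [-2.2, -0.5, 6.2]
grip_width: 0.091
grasp_force: 41.8
```

{"method": "arm_command", "body": {"plan": [{"dp": [0, 0, 0], "spin": 0}, {"dp": [0, 0, 0], "spin": 0}, {"dp": [0, 0, 0], "spin": 0}, {"dp": [0, 0, 0], "spin": 0}], "grip": -0.2}}

```text
clock: 29.5
position: [0.6366, -0.1785, 0.2974]
ee_rot: [1.0, -0.014, -0.0, -0.0]
ft_force: [0.6, -0.5, 0.6]
grip_width: 0.599
grasp_force: 0.0
```

{"method": "arm_command", "body": {"plan": [{"dp": [0, 0, -15], "spin": 0}, {"dp": [0, 0, -35], "spin": 0}, {"dp": [0, 0, -45], "spin": 0}, {"dp": [0, 0, -35], "spin": 0}, {"dp": [0, 0, 0], "spin": 0}]}}

```text
clock: 30.0
position: [0.6373, -0.178, 0.4352]
ee_rot: [1.0, -0.014, 0.005, 0.001]
ft_force: [0.0, 0.7, -0.4]
grip_width: 0.599
grasp_force: 0.0
```

```bash
python3 go.py 45 450,-400,430,.6
```

```text
t 30.0 p [ 637.3 -178.   435.2] phi -0.028 w 0.599 f [ 0.   0.7 -0.4] g 0.0 q [ 0.52  0.44 -0.46  1.29  0.19  1.45 -1.52] tilt [0.0049 0.0011]
450,-400,430,.6
   [{"dp": [-26, 32, 1], "spin": -0.09}, {"dp": [-29, 30, 1], "spin": -0.09}, {"dp": [-31, 27, 1], "spin": -0.09}, {"dp": [-34, 25, 1], "spin": -0.09}, {"dp": [-35, 21, 0], "spin": -0.09}]
   [{"dp": [-37, 18, 1], "spin": -0.09}, {"dp": [-39, 15, 0], "spin": -0.09}]
```

{"method": "arm_command", "body": {"plan": [{"dp": [-26, 32, 0], "spin": -0.09}, {"dp": [-29, 30, 0], "spin": -0.09}, {"dp": [-31, 27, 0], "spin": -0.09}, {"dp": [-34, 25, 0], "spin": -0.09}, {"dp": [-35, 21, 0], "spin": -0.09}]}}

```text
clock: 30.5
position: [0.5014, -0.3376, 0.4283]
ee_rot: [0.977, 0.211, 0.0, 0.0]
ft_force: [0.2, -0.3, -0.2]
grip_width: 0.6
grasp_force: 0.0
```

{"method": "arm_command", "body": {"plan": [{"dp": [-37, 18, 0], "spin": -0.09}, {"dp": [-39, 15, 0], "spin": -0.09}, {"dp": [0, 0, 0], "spin": 0}, {"dp": [0, 0, 0], "spin": 0}]}}

```text
clock: 30.9
position: [0.4491, -0.4009, 0.428]
ee_rot: [0.956, 0.295, 0.0, 0.0]
ft_force: [0.1, -0.1, -0.3]
grip_width: 0.601
grasp_force: 0.0
```

Run:
```python
from fit import *
I={n:viewer.camera(n) for n in("top","side")}
W=4
P={"condenser":(.643,.149),"slide_holder":(.6413,.049),"lens":(.6395,-.0713),"screen":(.637,-.1785)}
out=[]
for n,(x0,y0,x1,y1) in {"top":(215,130,455,200),"side":(300,110,400,350)}.items():
    s=800/(x1-x0) if n=="top" else 2.3
    s=min(s,3.3); t=cv2.resize(I[n][y0:y1,x0:x1],None,fx=s,fy=s,interpolation=2); u=t.copy()
    for k,(x,y) in P.items():
        c=[(proj(n,world(p,(x,y,-.025),.04))-[x0,y0]+.5)*s for p in M[k]]
        for p in c: cv2.polylines(u,[cv2.convexHull(p.astype(np.float32)).astype(np.int32)],True,(0,255,255),1)
        r=np.array([[a*.038,b*.03,0] for a,b in((1,1),(1,-1),(-1,-1),(-1,1))])
        cv2.polylines(u,[((proj(n,world(r,(x,y,-.025),.04))-[x0,y0]+.5)*s).astype(np.int32)],True,(0,255,0),1)
    out.append((t,u))
cv2.imwrite("pics/e_top.png",np.vstack(out[0])[:, :800]); cv2.imwrite("pics/e_side.png",np.hstack(out[1]))
```

```text
(no output)
```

View pics/e_top.png

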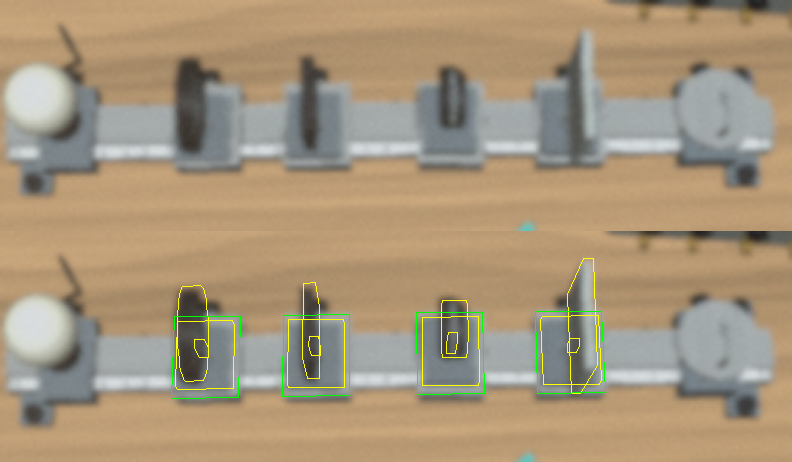

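View pics/e_side.png

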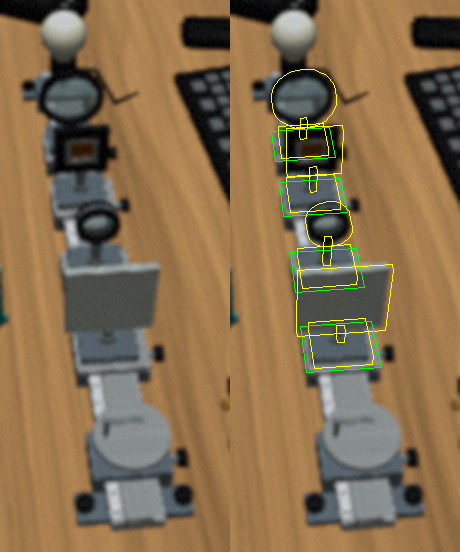

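All four parts stand upright, centred and square on their riders, the iris was not touched, and the arm is clear. Handing in.

```bash
python3 -c "
from workcell import manip
print(manip.hand_in())"
```

```text
the job is handed in; nothing more can be done
None
```

I set up the projector and handed it in: condenser, slide holder, projection lens and screen stand in that order from the lamp, upright and square on their riders, and I left the iris alone; no verdict came back.

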